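# Load a board carrier through the sprung gate of a test bay

### The arm

A 7-joint arm with a two-finger parallel gripper is mounted at the origin on a cart in front of the work surface, level with it; the furniture and walls round the work are solid. World frame = base frame: x ahead of the robot, y to its left, z up, the work surface at z = 0. Lengths are in m, angles in rad, forces in N, time in s.
With the tool pointing down it reaches from about 0.4 to 0.85 m from the base axis. Payload 4.5 kg.
Tool frame: the origin (TCP) lies at the very end of the fingers, on their centre line; the grasp point (between the pads) lies 19 mm behind it (r.grip_point_offset is the distance from the TCP to the grasp point, in m); z points along the fingers, y is the line along which they close (so a half turn about z gives the same grasp; the last joint's range is limited). The gripper opens to 88 mm and grips with 3 to 60 N. Pads are 18 mm wide; open, the fingers measure 123 mm over their backs; the gripper's body (75 mm by 187 mm) begins 45 mm behind the grasp point.
Start: joints at [0.034, 0.689, -0.195, 1.565, 0.157, 0.902, -0.215], TCP at [0.625, 0, 0.239] pointing down, gripper open.
Joint ranges: [-3.01, 3.01], [-0.46, 2.08], [-1.47, 1.51], [0.13, 2.56], [-1, 4.14], [0.04, 2.09], [-2.66, 2.66]. Speed limits (rad/s): [2.57, 2.57, 3.14, 3.14, 3.14, 3.14, 3.14].

### API

Orientations are given as a unit quaternion [x, y, z, w].
In Python, from plant import r gives the robot as it stands.
- The arm moves only by the tool carry_out, never from a script. Its argument "rows" is a list of rows, each a list of 3 entries, a list of its own where there are three numbers: the shift along the tool's x, y, z in cm, then the turn, a rotation vector about the tool's x, y, z in degrees, then the closure, from 0 (fully open) to 1 (shut). A call has 1 to 12 rows; each row is the pose to reach, as a shift and turn from the pose commanded when the call began, along the tool's axes at that moment; what a row does not reach only later rows make up. A row lasts 1/10 s, in which the tool goes at most 50 mm and 8.59 degrees, less where a joint would pass 70% of its speed; a pose out of reach is approached as far as the arm can. A call with a gripper value outside its range is refused whole. The fingers move at their own pace and stop on an object; "newtons" is the grip in N (left out, the last holds). Time passes only in rows, so rows that repeat a pose let the fingers close. It gives the time, the measured TCP pose, the force, the opening and the grip force at its end, in the units of the state.
- r.get_state(): the state, without advancing time (a new reading comes with each control period).
- r.snapshot(name): name is "scene" or "side" or "wrist"; returns a dict with "image" (384x512x3 uint8, red, green, blue), "fx", "fy", "cx", "cy" (pixels), "pose" (4x4, takes a point from camera to world coordinates). Camera axes: x right, y up, looking along -z (the intrinsics and any distortion apply to the point x, -y, -z); pixel columns grow to the right and rows downward; lengths in m; the calibration is good to about 2 mm. A picture is of the moment at which its call begins. There is no depth.
- r.finish_job(): hands the job in; it is judged then, once.
The state is a dict: "clock": time; "q": joint angles; "qd": joint speeds; "joint_torque": joint torques, N m; "tool_pos": TCP position; "eef_rot": TCP orientation; "contact_force": force on the tool from outside, world axes, zero at the start; "moment": the same for the moment, N m; "opening": opening from 0.0 (shut) to 1.0 (fully open); "finger_force": force on a finger pad.
Only numpy, scipy, OpenCV 4.12 (cv2) and the standard library are available. Lean on these libraries where they do the work, as an engineer would, in place of code of your own. Each camera call takes 0.05 s, during which the arm holds its last target. There are 200 camera calls.

### The job

Set the board carrier nose first into the flared lane of the test bay, push it in through the pair of sprung gate leaves, letting the carrier itself open them, and on until it sits firmly home on the rubber buffer under the hood (feel for it: press with a steady 10 N or so; under 7 N does not seat it, over 14 N strains the stop). Then let go, leaving the carrier home with the gate shut behind it, and do not disturb the mug, screwdriver, relay and heatsink.

Things in the scene. Friction and masses are not known exactly. Their poses are not given: they have to be found in the camera images.
- test_bay: Fixed aluminium test bay, base plate 326 x 112 mm from x = -110 to 216 mm, its top (lane floor) 6 mm above the bench. Origin: bench level, middle of the gate line; x is the way carriers travel in, y left, z up. Hinge posts at x = 0, y = +-40 mm, 31 mm high. To pass the gate a carrier takes up to about 6 N.
- lane_mouth (a point): Point on the lane floor in the lane's middle, 96 mm before the gate line. Lane rails are 8 mm thick, tops 22 mm above the bench, 66 mm apart inside from bay x = -60 to -6 mm; from there the mouth flares to about 90 mm at this point. Behind the gate, rails 66 mm apart run from bay x = 48 mm to under the hood, with a flared lead-in.
- hood_edge (a point): Middle of the hood's front edge, top face, at bay x = 170 mm, 47 mm above the bench. The carrier's nose goes under the hood and meets a rubber buffer there when the carrier's origin is somewhere between bay x = 100 and 126 mm; that depth differs from day to day and is not given: feel for it. The handle stays in front of the hood.
- carrier: Loose slippery grey plastic board carrier, 0.2 to 0.3 kg: plate 120 x 62 x 10 mm, nose to +x. Origin: middle of the underside. Nose tapers from full width at x = 20 mm to 28 mm at x = 60 mm, with a black plug block (26 mm wide, 26 mm high, face at x = 60 mm). Circuit board from x = -58 to 14 mm, top 26 mm high. Upright black handle at x = 27, y = 0: 20 x 14 mm (x, y), 15 to 57 mm high.
- carrier_grip (a point): Point to grip on the carrier's handle: on its middle, 46 mm above the carrier's underside; close the fingers along the carrier's y.
- gate_left (a joint): Left leaf (bay's +y) of the steel gate: 37 mm long, from 9 to 27 mm above the bench, hinged at y = +40 mm. 0 = shut across the lane, grows to 1.55 rad swinging inward (to +x), the only way it opens. A spring (1.2 N at the tip shut, 2.4 N open) shuts it once the carrier's tail is 40 mm past the gate line.
- gate_right (a joint): Right leaf, hinged at y = -40 mm, mirror image of the left one, same values.
- switch (a joint): Plunger of the presence switch beside the buffer, in m: 0 = out, standing 3 mm proud of the buffer's face; 0.003 = pressed level with the buffer, more when the buffer is pressed in. Its spring is weak (under 0.3 N).
- buffer (a joint): Rubber buffer of the depth stop under the hood, in m: 0 = unloaded, 0.001 for every 3 N, at most 0.008. It is soft but damped: pushed in fast it answers with 1.5 N more per 10 mm/s, and it comes back slowly, so a released carrier stays on it.
- mug: White mug, 83 x 110 x 86 mm, bystander. Origin: middle of its underside.
- screwdriver: Small screwdriver, 169 x 22 x 23 mm, bystander. Origin: middle of its underside.
- relay_orange: Plug-in relay, 28 x 30 x 36 mm, bystander. Origin: middle of its underside.
- heatsink: Finned heatsink, 50 x 42 x 23 mm, bystander. Origin: middle of its underside.

How it is judged:
On the way, in this order (a step that is already met when the one before it is completed fails the run):
1. the carrier, down on the lane floor, has pushed both gate leaves open from the front (value of joint each of gate_left, gate_right above 0.6 rad and x of carrier in the frame of test_bay between -0.03 and 0.07 m and z of carrier in the frame of test_bay below 0.013 m), for 0.1 s.
2. the carrier is pressed firmly (over 7 N) on the buffer (contact force between carrier and buffer above 7 N and z of carrier in the frame of test_bay below 0.013 m), for 0.2 s.
At the end, for the whole second after the job is handed in: The carrier lies flat and at rest on the bay's floor between the inner rails (within 5 mm of the middle), home at the buffer with the presence switch pressed in at least 1.5 mm, and both gate leaves are shut (under 0.08 rad) behind it (value of joint each of gate_left, gate_right below 0.08 rad and value of joint switch above 0.0015 m and x of carrier in the frame of test_bay above 0.097 m and y of carrier in the frame of test_bay between -0.005 and 0.005 m and z of carrier in the frame of test_bay below 0.009 m and angle between carrier's own z axis and vertical below 0.06 rad and linear speed of carrier below 0.01 m/s); the robot touches nothing.
It fails at once if the buffer is pushed with more than 14 N (contact force between carrier and buffer above 14 N).
It fails at once if the gripper pushes a gate leaf (over 1.5 N) (contact force between any of the arm, the fingers and gate_left above 1.5 N or contact force between any of the arm, the fingers and gate_right above 1.5 N).
It fails at once if a bystander (mug, screwdriver, relay, heatsink) is moved by more than 25 mm (distance of any of mug, screwdriver, relay_orange, heatsink from where it was at the start of the episode above 0.025 m).
It also fails if it takes over 58 s, if anything falls off the work surface, if the arm or the gripper's body presses on something with over 40 N, if the wrist force passes 120 N, or if a joint passes its speed limit or range.

## Working session

There is one attempt and no reset: what is moved stays moved. The work goes in short steps, Python scripts to look and compute and a tool call to move; the robot and the scene stay as the last step left them, time stands still between calls to the robot, and variables do not carry over. Pictures are saved under pics/ and viewed, at most 10 in all, crops included, and the job is handed in when it is done.

Besides the shell and the picture viewer there is one more tool, called after "Call:" as name([rows], argument=value, ...), one row to a line, values as JSON. carry_out: Moves the arm, as the interface text tells. Its arguments: {"type":"object","properties":{"rows":{"type":"array"},"newtons":{"type":"number"}},"required":["rows"]}

```bash
mkdir -p pics; ls
cat > h.py <<'E'
import numpy as np, cv2
from scipy.spatial.transform import Rotation as R
from plant import r
def snap(n,f):
    s=r.snapshot(n); cv2.imwrite('pics/'+f,s['image'][:,:,::-1]); np.savez('pics/'+f+'.npz',**s); return s
def load(f): return dict(np.load('pics/'+f+'.npz'))
def ray(s,u,v):
    d=np.array([(u-s['cx'])/s['fx'],-(v-s['cy'])/s['fy'],-1.]); P=s['pose']; return P[:3,3],P[:3,:3]@d
def onz(s,u,v,z):
    o,d=ray(s,u,v); return o+d*(z-o[2])/d[2]
def proj(s,p):
    P=s['pose']; c=P[:3,:3].T@(np.array(p)-P[:3,3]); return s['cx']+s['fx']*c[0]/-c[2], s['cy']-s['fy']*c[1]/-c[2]
E
python3 - <<'E'
from h import *
a=snap('scene','a.png');b=snap('side','b.png');c=snap('wrist','c.png')
for s in(a,b,c): print([k for k in s],s['fx'],s['cx'],s['cy'],np.round(s['pose'],3).tolist())
cv2.imwrite('pics/ab.png',cv2.resize(np.vstack([np.hstack([a['image'],b['image']]),np.hstack([c['image'],c['image']*0])]),(800,600),interpolation=cv2.INTER_AREA)[:,:,::-1])
st=r.get_state();print(st)
E
```

```text
pics
['image', 'fx', 'fy', 'cx', 'cy', 'pose'] 355.98790358718986 256.5885215118409 194.39655289608172 [[-0.63, 0.37, -0.682, -0.135], [-0.776, -0.307, 0.55, 0.623], [-0.006, 0.877, 0.481, 0.531], [0.0, 0.0, 0.0, 1.0]]
['image', 'fx', 'fy', 'cx', 'cy', 'pose'] 467.10940676399 250.48250894609154 194.94064027199803 [[0.853, 0.198, -0.483, 0.029], [-0.522, 0.304, -0.797, -0.783], [-0.011, 0.932, 0.363, 0.435], [0.0, 0.0, 0.0, 1.0]]
['image', 'fx', 'fy', 'cx', 'cy', 'pose'] 313.59358876440706 254.66115356542093 194.68521837271754 [[1.0, -0.001, 0.002, 0.625], [0.001, 0.961, 0.277, 0.07], [-0.002, -0.277, 0.961, 0.385], [0.0, 0.0, 0.0, 1.0]]
{'clock': 0.15, 'q': array([ 0.03378171,  0.68979169, -0.19451921,  1.56605545,  0.15731436,
        0.90249492, -0.2150869 ]), 'qd': array([-0.00067248, -0.00311109, -0.00120715, -0.00329626,  0.00030269,
        0.00063791, -0.00049677]), 'joint_torque': array([-1.46674727e-03, -5.27863634e+01, -1.26819178e+00, -1.53587687e+01,
       -5.24473807e-02,  3.92338901e-03,  1.12435155e-04]), 'tool_pos': array([ 6.24543864e-01, -3.10430331e-05,  2.38107071e-01]), 'eef_rot': array([ 7.07073658e-01,  7.07139576e-01, -5.19189026e-04, -4.38663910e-04]), 'contact_force': array([ 0.21967718,  0.93675443, -0.42252446]), 'moment': array([-0.03476135, -0.02255909, -0.00339487]), 'finger_force': 0.0, 'opening': 1.0009927517863557}
```

View pics/ab.png

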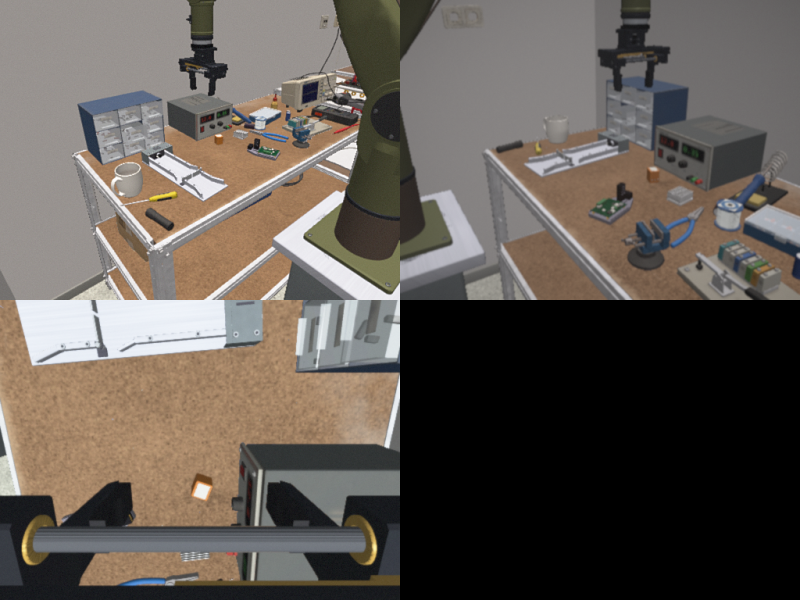

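The montage shows the bay at the upper left of the wrist view, with its hood toward world +x. The carrier is at about (263,152) in the scene quadrant and (612,207) in the side quadrant. I'll enlarge both views.

Run:
```python
from h import *
a=load('a.png')['image'];b=load('b.png')['image']
A=cv2.resize(a[150:290,130:380],(800,448),interpolation=cv2.INTER_CUBIC) # x3.2
B=cv2.resize(b[160:300,100:350],(800,448),interpolation=cv2.INTER_CUBIC)
cv2.imwrite('pics/A.png',A[:,:,::-1]);cv2.imwrite('pics/B.png',B[:,:,::-1])
```

```text
(no output)
```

View pics/A.png

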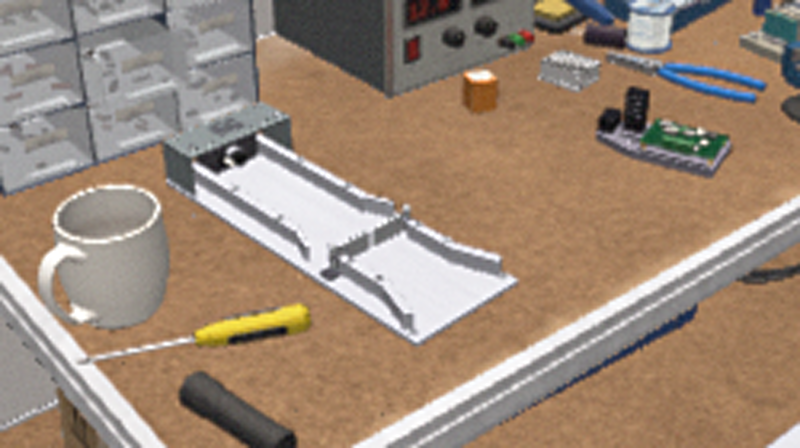

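View pics/B.png

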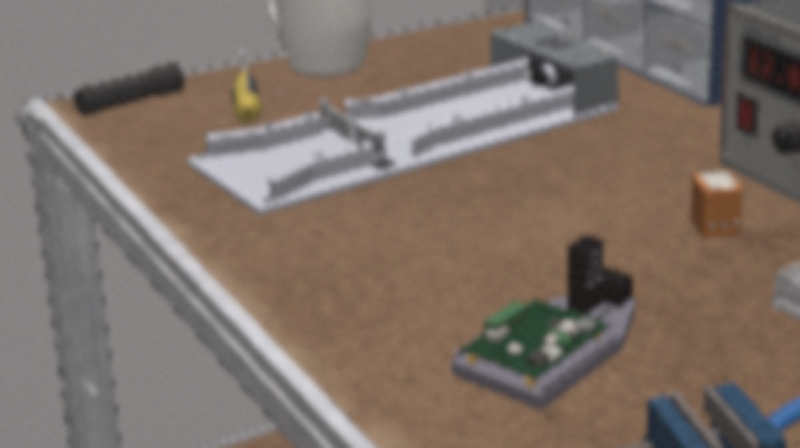

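Scene crop: handle top at about (638,92), plate front corners at about (420,341) and (517,280). Side crop: handle top at about (586,240), front corners at (190,158) and (265,211). The gate is shut and the carrier's nose points toward +x.

```bash
cat >> h.py <<'E'
def two(s1,p1,s2,p2):
    o1,d1=ray(s1,*p1);o2,d2=ray(s2,*p2)
    t=np.linalg.lstsq(np.c_[d1,-d2],o2-o1,rcond=None)[0]; a=o1+t[0]*d1;b=o2+t[1]*d2
    return (a+b)/2,np.linalg.norm(a-b)
E
python3 - <<'E'
from h import *
a=load('a.png');b=load('b.png');c=load('c.png')
fa=lambda u,v:(130+u/3.2-.5+.15,150+v/3.2-.5+.15); fb=lambda u,v:(100+u/3.2-.35,160+v/3.2-.35)
p=lambda *x:print(*[np.round(i,4) for i in x])
print('handle top');p(onz(a,*fa(638,92),.057),onz(b,*fb(586,240),.057),two(a,fa(638,92),b,fb(586,240))[0])
print('tail corners B');p(onz(b,*fb(457,355),.01),onz(b,*fb(540,392),.01))
print('tail corners A');p(onz(a,*fa(716,163),.01),onz(a,*fa(732,147),.01))
print('bay front L,R A');p(onz(a,*fa(420,341),.006),onz(a,*fa(517,280),.006))
print('bay front L,R B');p(onz(b,*fb(190,158),.006),onz(b,*fb(265,211),.006))
print('bay back R B');p(onz(b,*fb(617,105),.006))
# wrist (x1.28 montage): right edge of plate
w=lambda u,v:(u*1.28,(v-300)*1.28)
print('wrist bay edge');p(onz(c,*w(33,365),.006),onz(c,*w(225,350),.006),'hood front', onz(c,*w(225,302),.047),onz(c,*w(228,345),.047))
print('relay',onz(b,*fb(715,230),0),'screwdriver tipA',onz(a,*fa(305,310),.01),'mug',onz(a,*fa(120,300),0))
E
```

```text
handle top
[ 0.4753 -0.1498  0.057 ] [ 0.4784 -0.1547  0.057 ] [ 0.4787 -0.1534  0.0555]
tail corners B
[ 0.391 -0.156  0.01 ] [ 0.4087 -0.2125  0.01  ]
tail corners A
[ 0.3924 -0.1681  0.01  ] [ 0.4018 -0.2043  0.01  ]
bay front L,R A
[0.3705 0.2032 0.006 ] [0.3803 0.0962 0.006 ]
bay front L,R B
[0.3722 0.2003 0.006 ] [0.3813 0.0845 0.006 ]
bay back R B
[0.7007 0.1164 0.006 ]
wrist bay edgeTraceback (most recent call last):
  File "<stdin>", line 13, in <module>
  File "<stdin>", line 4, in <lambda>
    return _wrapfunc(a, 'round', decimals=decimals, out=out)
    return _wrapit(obj, method, *args, **kwds)
    result = getattr(arr, method)(*args, **kwds)
numpy._core._exceptions._UFuncNoLoopError: ufunc 'multiply' did not contain a loop with signature matching types (dtype('<U10'), dtype('float64')) -> None
```

Call:
carry_out([
  [[-5,-5,0],[0,0,-20],0],
  [[-10,-10,0],[0,0,-40],0],
  [[-15.3,-14.7,0],[0,0,-60],0],
  [[-15.3,-14.7,2],[0,0,-80],0],
  [[-15.3,-14.7,4],[0,0,-110],0],
  [[-15.3,-14.7,4],[0,0,-110],0],
  [[-15.3,-14.7,4],[0,0,-110],0],
  [[-15.3,-14.7,4],[0,0,-110],0],
  [[-15.3,-14.7,4],[0,0,-110],0],
  [[-15.3,-14.7,4],[0,0,-110],0],
  [[-15.3,-14.7,4],[0,0,-110],0],
  [[-15.3,-14.7,4],[0,0,-110],0],
])

```text
clock: 1.35
tool_pos: [0.4779, -0.1532, 0.1986]
eef_rot: [-0.117, 0.993, -0.0, -0.0]
contact_force: [0.4, -0.3, -0.2]
opening: 0.997
finger_force: 0.0
```

Call:
carry_out([
  [[0,0,0],[0,0,-6.5],0],
  [[0,0,0],[0,0,-6.5],0],
  [[0,0,0],[0,0,-6.5],0],
])

```text
clock: 1.65
tool_pos: [0.4779, -0.1531, 0.1986]
eef_rot: [-0.169, 0.986, 0.0, -0.0]
contact_force: [0.3, 0.8, -0.2]
opening: 0.999
finger_force: 0.0
```

Run:
```python
from h import *
s=snap('wrist','d.png'); print(np.round(s['pose'],3).tolist(), r.get_state()['tool_pos'],r.get_state()['eef_rot'])
cv2.imwrite('pics/D.png',cv2.resize(s['image'],(800,600),interpolation=cv2.INTER_CUBIC)[:,:,::-1])
```

```text
[[-0.334, -0.906, -0.261, 0.411], [0.943, -0.32, -0.093, -0.178], [0.001, -0.277, 0.961, 0.345], [0.0, 0.0, 0.0, 1.0]] [ 0.47792639 -0.15305414  0.19862412] [-1.69239320e-01  9.85574980e-01  1.68229052e-05 -1.05818925e-04]
```

View pics/D.png

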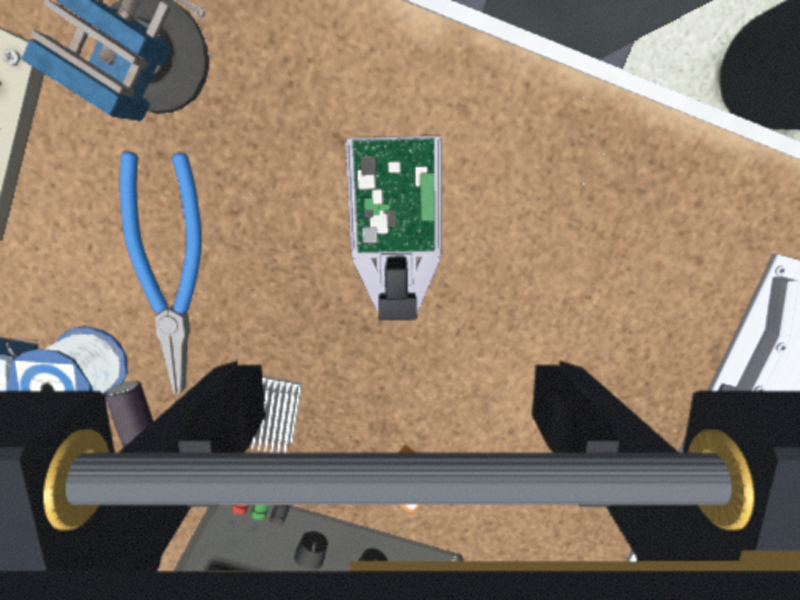

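Wrist view: tail corners at (347,139) and (441,136), plug front edge from (377,319) to (417,319). The heatsink is near (275,415), clear of the grasp.

Run:
```python
from h import *
s=load('d.png'); k=.64
f=lambda u,v:(u*k-.2,v*k-.2)
tl,tr=onz(s,*f(347,139),.01)[:2],onz(s,*f(441,136),.01)[:2]
n1,n2=onz(s,*f(378,319),.026)[:2],onz(s,*f(417,319),.026)[:2]
T=(tl+tr)/2;N=(n1+n2)/2;d=N-T
print(tl,tr,np.linalg.norm(tl-tr),np.linalg.norm(n1-n2),np.linalg.norm(d))
yaw=np.arctan2(d[1],d[0]);print('yaw',np.degrees(yaw), 'tail yaw',np.degrees(np.arctan2(*(tl-tr)[::-1])))
u=d/np.linalg.norm(d); O=(T+N)/2; H=O+.027*u; print('origin',O,'handle',H)
st=r.get_state(); Rt=R.from_quat(st['eef_rot']).as_matrix()
print('tool shift to H cm',Rt.T@(np.r_[H,.046-.019]-st['tool_pos'])*100,'tool x ang',np.degrees(np.arctan2(Rt[1,0],Rt[0,0])))
for z in(.057,.015): print(np.array(proj(s,np.r_[H,z]))/k)
```

```text
[ 0.40787079 -0.21427724] [ 0.38579037 -0.15742475] 0.060989765679093165 0.026676743491801106 0.1184354486644362
yaw 20.58302764072124 tail yaw -68.7747834037124
origin [ 0.45226806 -0.16503215] handle [ 0.47754448 -0.15553992]
tool shift to H cm [ 0.11544564 -0.22278169 17.16242083] tool x ang -160.51281058448168
[396.11294303 283.60589085]
[396.28803857 269.15680034]
```

Call:
carry_out([
  [[0.1,-0.2,4],[0,0,-1.3],0],
  [[0.1,-0.2,8],[0,0,-1.3],0],
  [[0.1,-0.2,12],[0,0,-1.3],0],
  [[0.1,-0.2,15],[0,0,-1.3],0],
  [[0.1,-0.2,17.1],[0,0,-1.3],0],
  [[0.1,-0.2,17.1],[0,0,-1.3],0],
  [[0.1,-0.2,17.1],[0,0,-1.3],1],
  [[0.1,-0.2,17.1],[0,0,-1.3],1],
  [[0.1,-0.2,17.1],[0,0,-1.3],1],
  [[0.1,-0.2,17.1],[0,0,-1.3],1],
  [[0.1,-0.2,17.1],[0,0,-1.3],1],
  [[0.1,-0.2,17.1],[0,0,-1.3],1],
], newtons=40)

```text
clock: 2.9
tool_pos: [0.4779, -0.1554, 0.028]
eef_rot: [-0.182, 0.983, -0.0, 0.0]
contact_force: [0.6, 0.4, 0.3]
opening: 0.473
finger_force: 0.0
```

Call:
carry_out([
  [[0,0,0],[0,0,0],1],
  [[0,0,0],[0,0,0],1],
  [[0,0,0],[0,0,0],1],
  [[0,0,0],[0,0,0],1],
  [[0,0,0],[0,0,0],1],
  [[0,0,0],[0,0,0],1],
  [[0,0,0],[0,0,0],1],
  [[0,0,0],[0,0,0],1],
])

```text
clock: 3.7
tool_pos: [0.4778, -0.1551, 0.0277]
eef_rot: [-0.182, 0.983, 0.0, 0.0]
contact_force: [-0.1, 0.7, -0.9]
opening: 0.153
finger_force: 40.0
```

Call:
carry_out([
  [[0,0,-2],[0,0,0],1],
  [[0,0,-5],[0,0,0],1],
  [[0,0,-9],[0,0,0],1],
  [[-3,3.5,-13],[0,0,4],1],
  [[-6,7,-17],[0,0,8],1],
  [[-9.5,11,-17],[0,0,12],1],
  [[-12,13.5,-17],[0,0,16],1],
  [[-13.3,14.7,-17],[0,0,16],1],
  [[-13.3,14.7,-17],[0,0,16],1],
  [[-13.3,14.7,-17],[0,0,16],1],
  [[-13.3,14.7,-17],[0,0,16],1],
])

```text
clock: 4.8
tool_pos: [0.5485, 0.0276, 0.1971]
eef_rot: [-0.042, 0.999, -0.001, -0.001]
contact_force: [-0.2, -0.5, -2.3]
opening: 0.157
finger_force: 40.0
```

Run:
```python
from h import *
s=snap('wrist','e.png'); print(r.get_state()['tool_pos'],r.get_state()['eef_rot'],r.get_state()['contact_force'])
cv2.imwrite('pics/E.png',cv2.resize(s['image'],(800,600),interpolation=cv2.INTER_CUBIC)[:,:,::-1])
```

```text
[0.54863202 0.02749876 0.19717228] [-4.19226557e-02  9.99120141e-01 -8.19266385e-04 -8.74376026e-04] [-0.31595234 -0.19188173 -3.05018282]
```

View pics/E.png

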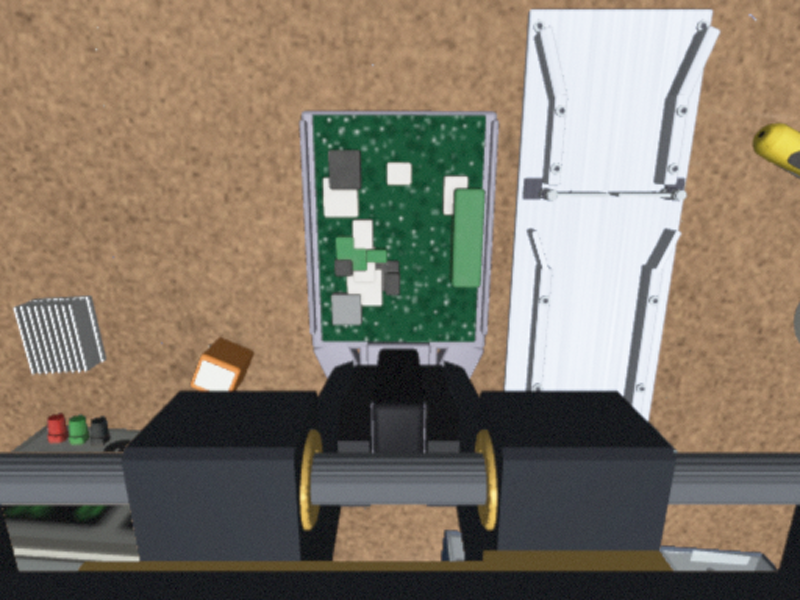

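Wrist view: bay plate front corners at (531,10) and (712,10), gate post tops at (551,196) and (680,195). The carrier in hand has tail corners at (302,114) and (496,114). Now I'll fit the bay frame and the carrier-in-hand pose.

Run:
```python
from h import *
s=load('e.png'); k=.64
f=lambda u,v:(u*k-.2,v*k-.2)
P=lambda u,v,z:onz(s,u*k-.2,v*k-.2,z)[:2]
fr,fl=P(531,10,.006),P(712,10,.006); er=P(506,390,.006)
pr,pl=P(551,196,.031),P(680,195,.031)
print('front',fr,fl,np.linalg.norm(fl-fr),'posts',pr,pl,np.linalg.norm(pl-pr))
ang=lambda d:np.degrees(np.arctan2(d[1],d[0]))
print('yaws: front',ang(fl-fr)-90,'edge',ang(er-fr),'posts',ang(pl-pr)-90, 'mid line',ang((pl+pr)/2-(fl+fr)/2),np.linalg.norm((pl+pr)/2-(fl+fr)/2))
# carrier in hand
st=r.get_state();tp=st['tool_pos']; Rt=R.from_quat(st['eef_rot']).as_matrix()
z=tp[2]-.027+.01
a,b=P(302,114,z),P(496,114,z); a2=P(319,345,z);b2=P(481,345,z)
T=(a+b)/2
print('tail w',np.linalg.norm(a-b),'yaw',ang(b-a)-90,'tool x',ang(Rt[:2,0])%360-180, 'tail->TCP',ang(tp[:2]-T),np.linalg.norm(tp[:2]-T),(Rt.T@np.r_[T-tp[:2],0])*1000)
print('front of body',(Rt.T@np.r_[(a2+b2)/2-tp[:2],0])*1000,np.linalg.norm(a2-b2))
```

```text
front [0.38083255 0.09339828] [0.37150064 0.2036686 ] 0.11066448970185724 posts [0.4890509  0.11683883] [0.48162404 0.19688431] 0.0803892895991533
yaws: front 4.837276032008205 edge 4.881126142794015 posts 5.300893646876119 mid line 4.362375680388552 0.10948807066073009
tail w 0.06069539712990932 yaw 4.8526325822512035 tool x 4.80531286377547 tail->TCP 5.441831435279779 0.08592283590226953 [85.91739211 -0.95428163  0.15751056]
front of body [ 8.93319376 -0.48954724  0.01698742] 0.05767911403872263
```

Call:
carry_out([
  [[3,3.5,0],[0,0,0],1],
  [[6,7,0],[0,0,0],1],
  [[9,10.5,1],[0,0,0],1],
  [[12.5,13.5,4],[0,0,0],1],
  [[12.5,13.5,8],[0,0,0],1],
  [[12.5,13.5,12],[0,0,0],1],
  [[12.5,13.5,12],[0,0,0],1],
  [[12.5,13.5,12],[0,0,0],1],
])

```text
clock: 5.65
tool_pos: [0.4133, 0.1527, 0.078]
eef_rot: [-0.043, 0.999, -0.001, -0.0]
contact_force: [-0.5, 0.6, -1.9]
opening: 0.155
finger_force: 40.0
```

```bash
cat >> h.py <<'E'
O=np.array([.4855,.1573]);Y=np.radians(4.9)
def bay():
    st=r.get_state();d=st['tool_pos'][:2]-O;c,s_=np.cos(Y),np.sin(Y)
    Rt=R.from_quat(st['eef_rot']).as_matrix();F=st['contact_force']
    print('t',st['clock'],'TCP bay mm',np.round([1e3*(c*d[0]+s_*d[1]),1e3*(c*d[1]-s_*d[0]),1e3*st['tool_pos'][2]],1),'yaw',np.round(np.degrees(np.arctan2(Rt[1,0],Rt[0,0]))%360-180,2),'F bay',np.round([c*F[0]+s_*F[1],c*F[1]-s_*F[0],F[2]],2),'M',np.round(st['moment'],2),'grip',st['finger_force'],st['opening'])
E
python3 - <<'E'
from h import *
bay()
s=snap('wrist','f.png'); cv2.imwrite('pics/F.png',cv2.resize(s['image'],(800,600),interpolation=cv2.INTER_CUBIC)[:,:,::-1])
E
```

```text
t 5.65 TCP bay mm [-72.3   1.6  78. ] yaw 4.9 F bay [-0.41  0.67 -1.94] M [ 0.06 -0.17  0.  ] grip 39.99079238623381 0.1547023334561916
```

View pics/F.png

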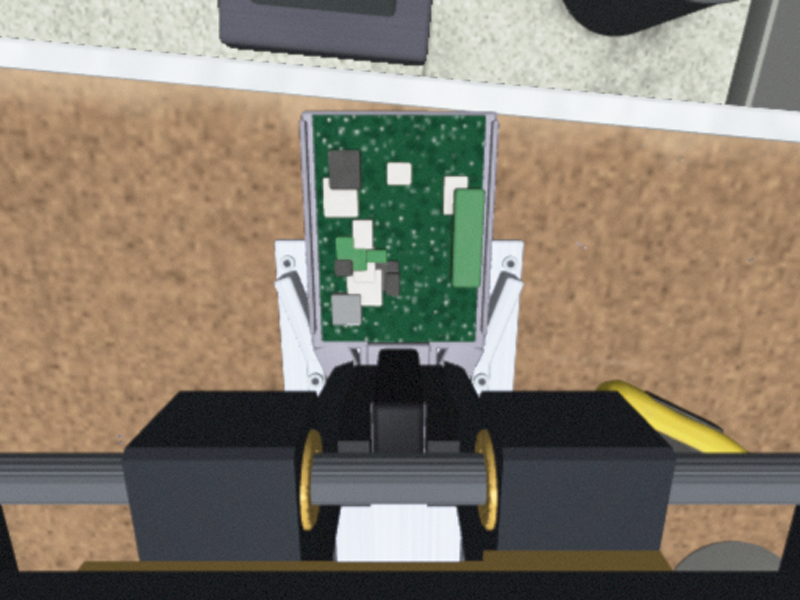

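The wrist view shows the carrier centred over the lane: plate corners at 276/522, carrier edges at 302/496, and rail screws at 287/511 all share midline 399. Now I'll lower it.

Call:
carry_out([
  [[0,0,1.5],[0,0,0],1],
  [[0,0,3],[0,0,0],1],
  [[0,0,3.8],[0,0,0],1],
  [[0,0,4.2],[0,0,0],1],
  [[0,0,4.4],[0,0,0],1],
  [[0,0,4.4],[0,0,0],1],
])

```text
clock: 6.3
tool_pos: [0.415, 0.1539, 0.0352]
eef_rot: [-0.042, 0.999, 0.001, 0.002]
contact_force: [-1.1, 0.2, -1.6]
opening: 0.156
finger_force: 40.0
```

```bash
python3 -c "
from h import *
bay()"
```

```text
t 6.3 TCP bay mm [-70.6   2.6  35.2] yaw 4.87 F bay [-1.09  0.31 -1.63] M [ 0.11 -0.13 -0.01] grip 39.991014590486884 0.15608776218480908
```

Call:
carry_out([
  [[-0.5,0,0.05],[0,0,0],1],
  [[-1,0,0.05],[0,0,0],1],
  [[-1.5,0,0.05],[0,0,0],1],
  [[-2,0,0.05],[0,0,0],1],
  [[-2.5,0,0.05],[0,0,0],1],
  [[-3,0,0.05],[0,0,0],1],
  [[-3.5,0,0.05],[0,0,0],1],
  [[-4,0,0.05],[0,0,0],1],
  [[-4,0,0.05],[0,0,0],1],
])

```text
clock: 7.2
tool_pos: [0.4527, 0.1566, 0.0337]
eef_rot: [-0.043, 0.999, -0.0, -0.0]
contact_force: [-1.2, -0.2, 4.9]
opening: 0.158
finger_force: 40.0
```

```bash
python3 -c "
from h import *
bay()"
```

```text
t 7.2 TCP bay mm [-32.7   2.1  33.7] yaw 4.93 F bay [-1.24 -0.06  4.91] M [-0.09  0.32  0.09] grip 39.99279756098986 0.15777661603891077
```

Call:
carry_out([
  [[-0.5,0,-0.04],[0,0,0],1],
  [[-1,0,-0.04],[0,0,0],1],
  [[-1.5,0,-0.04],[0,0,0],1],
  [[-2,0,-0.04],[0,0,0],1],
  [[-2.5,0,-0.04],[0,0,0],1],
  [[-3,0,-0.04],[0,0,0],1],
  [[-3.5,0,-0.04],[0,0,0],1],
  [[-4,0,-0.04],[0,0,0],1],
  [[-4.5,0,-0.04],[0,0,0],1],
  [[-5,0,-0.04],[0,0,0],1],
  [[-5.5,0,-0.04],[0,0,0],1],
  [[-6,0,-0.04],[0,0,0],1],
])

```text
clock: 8.4
tool_pos: [0.5122, 0.1615, 0.0337]
eef_rot: [-0.043, 0.999, -0.001, -0.001]
contact_force: [-8.4, -1.4, 7.1]
opening: 0.156
finger_force: 40.0
```

```bash
python3 -c "
from h import *
bay()"
```

```text
t 8.4 TCP bay mm [26.9  1.9 33.7] yaw 4.95 F bay [-8.52 -0.63  7.07] M [-0.14  1.53  0.01] grip 39.99417261220515 0.1558183107278313
```

Call:
carry_out([
  [[-0.5,0,-0.05],[0,0,0],1],
  [[-1,0,-0.05],[0,0,0],1],
  [[-1.5,0,-0.05],[0,0,0],1],
  [[-2,0,-0.05],[0,0,0],1],
  [[-2.5,0,-0.05],[0,0,0],1],
  [[-3,0,-0.05],[0,0,0],1],
  [[-3.5,0,-0.05],[0,0,0],1],
  [[-4,0,-0.05],[0,0,0],1],
  [[-4.5,0,-0.05],[0,0,0],1],
  [[-5,0,-0.05],[0,0,0],1],
  [[-5.5,0,-0.05],[0,0,0],1],
  [[-6,0,-0.05],[0,0,0],1],
])

```text
clock: 9.6
tool_pos: [0.5731, 0.1672, 0.0341]
eef_rot: [-0.043, 0.999, -0.0, -0.0]
contact_force: [-0.9, -1.6, -0.7]
opening: 0.152
finger_force: 40.0
```

Run:
```python
from h import *
bay()
b=snap('side','g.png'); cv2.imwrite('pics/G.png',cv2.resize(b['image'][100:240,110:360],(800,448),interpolation=cv2.INTER_CUBIC)[:,:,::-1])
```

```text
t 9.6 TCP bay mm [88.1  2.3 34.1] yaw 4.94 F bay [-1.07 -1.54 -0.67] M [0.05 0.19 0.02] grip 39.99134050682187 0.15223224691597514
```

View pics/G.png

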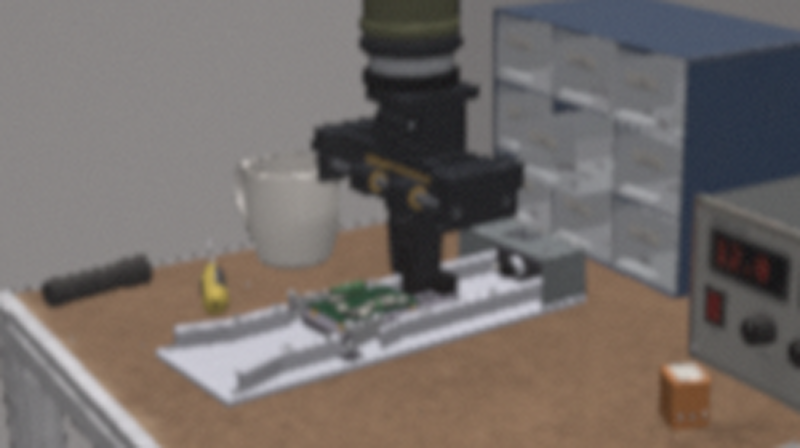

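The side view shows the carrier past the gate at about (350,305), lying flat between the rails, with the mug at (295,215) undisturbed. Next I'll go forward to just short of the earliest buffer position.

Call:
carry_out([
  [[-0.5,0,0],[0,0,0],1],
  [[-1,0,0],[0,0,0],1],
  [[-1.5,0,0],[0,0,0],1],
  [[-2,0,0],[0,0,0],1],
  [[-2.5,0,0],[0,0,0],1],
  [[-2.9,0,0],[0,0,0],1],
  [[-3.1,0,0],[0,0,0],1],
  [[-3.2,0,0],[0,0,0],1],
  [[-3.2,0,0],[0,0,0],1],
])

```text
clock: 10.55
tool_pos: [0.6048, 0.1699, 0.0342]
eef_rot: [-0.043, 0.999, 0.0, 0.0]
contact_force: [-0.1, 0.2, -2.3]
opening: 0.155
finger_force: 40.0
```

```bash
python3 -c "
from h import *
bay()"
```

```text
t 10.55 TCP bay mm [120.    2.4  34.2] yaw 4.93 F bay [-0.06  0.18 -2.3 ] M [0.07 0.05 0.02] grip 39.991320138797164 0.15497327024439397
```

Call:
carry_out([
  [[-0.1,0,0.02],[0,0,0],1],
  [[-0.2,0,0.02],[0,0,0],1],
  [[-0.3,0,0.02],[0,0,0],1],
  [[-0.4,0,0.02],[0,0,0],1],
  [[-0.5,0,0.02],[0,0,0],1],
  [[-0.6,0,0.02],[0,0,0],1],
  [[-0.7,0,0.02],[0,0,0],1],
])

```text
clock: 11.25
tool_pos: [0.6119, 0.1707, 0.034]
eef_rot: [-0.043, 0.999, 0.0, 0.0]
contact_force: [0.8, 0.0, -1.8]
opening: 0.154
finger_force: 40.0
```

Call:
carry_out([
  [[-0.1,0,0],[0,0,0],1],
  [[-0.2,0,0],[0,0,0],1],
  [[-0.3,0,0],[0,0,0],1],
])

```text
clock: 11.55
tool_pos: [0.6147, 0.1708, 0.0339]
eef_rot: [-0.043, 0.999, 0.0, 0.0]
contact_force: [-0.0, 0.6, -1.6]
opening: 0.156
finger_force: 40.0
```

Call:
carry_out([
  [[-0.1,0,0],[0,0,0],1],
  [[-0.2,0,0],[0,0,0],1],
  [[-0.3,0,0],[0,0,0],1],
])

```text
clock: 11.85
tool_pos: [0.6176, 0.171, 0.0339]
eef_rot: [-0.043, 0.999, 0.0, 0.0]
contact_force: [0.0, -0.4, -2.4]
opening: 0.154
finger_force: 40.0
```

Call:
carry_out([
  [[-0.1,0,0],[0,0,0],1],
  [[-0.2,0,0],[0,0,0],1],
  [[-0.3,0,0],[0,0,0],1],
])

```text
clock: 12.15
tool_pos: [0.6206, 0.1713, 0.0339]
eef_rot: [-0.043, 0.999, 0.0, 0.0]
contact_force: [-0.2, -0.2, -1.9]
opening: 0.152
finger_force: 40.0
```

Call:
carry_out([
  [[-0.1,0,0],[0,0,0],1],
  [[-0.2,0,0],[0,0,0],1],
  [[-0.3,0,0],[0,0,0],1],
])

```text
clock: 12.45
tool_pos: [0.6236, 0.1715, 0.0339]
eef_rot: [-0.043, 0.999, -0.0, -0.0]
contact_force: [0.2, -0.4, -2.5]
opening: 0.159
finger_force: 40.0
```

Call:
carry_out([
  [[-0.1,0,0],[0,0,0],1],
  [[-0.2,0,0],[0,0,0],1],
  [[-0.3,0,0],[0,0,0],1],
])

```text
clock: 12.75
tool_pos: [0.6263, 0.1718, 0.0339]
eef_rot: [-0.043, 0.999, -0.0, -0.0]
contact_force: [-1.0, 0.7, -1.4]
opening: 0.159
finger_force: 40.0
```

Call:
carry_out([
  [[-0.1,0,0],[0,0,0],1],
  [[-0.2,0,0],[0,0,0],1],
])

```text
clock: 12.95
tool_pos: [0.6273, 0.1718, 0.0338]
eef_rot: [-0.043, 0.999, -0.0, -0.001]
contact_force: [-4.9, -0.5, 1.1]
opening: 0.155
finger_force: 40.0
```

Call:
carry_out([
  [[-0.05,0,0],[0,0,0],1],
  [[-0.1,0,0],[0,0,0],1],
  [[-0.1,0,0],[0,0,0],1],
])

```text
clock: 13.25
tool_pos: [0.6279, 0.1719, 0.0338]
eef_rot: [-0.043, 0.999, -0.0, -0.002]
contact_force: [-6.2, -0.6, 1.3]
opening: 0.157
finger_force: 40.0
```

Call:
carry_out([
  [[-0.05,0,0],[0,0,0],1],
  [[-0.1,0,0],[0,0,0],1],
  [[-0.15,0,0],[0,0,0],1],
  [[-0.15,0,0],[0,0,0],1],
])

```text
clock: 13.65
tool_pos: [0.6285, 0.1719, 0.0339]
eef_rot: [-0.043, 0.999, -0.001, -0.002]
contact_force: [-6.9, -1.4, 4.0]
opening: 0.153
finger_force: 40.0
```

Call:
carry_out([
  [[-0.05,0,-0.02],[0,0,0],1],
  [[-0.1,0,-0.02],[0,0,0],1],
  [[-0.15,0,-0.02],[0,0,0],1],
  [[-0.15,0,-0.02],[0,0,0],1],
  [[-0.15,0,-0.02],[0,0,0],1],
])

```text
clock: 14.15
tool_pos: [0.6291, 0.172, 0.0339]
eef_rot: [-0.044, 0.999, -0.001, -0.003]
contact_force: [-8.8, -1.1, 4.1]
opening: 0.159
finger_force: 40.0
```

Call:
carry_out([
  [[-0.05,0,-0.02],[0,0,0],1],
  [[-0.1,0,-0.02],[0,0,0],1],
  [[-0.15,0,-0.02],[0,0,0],1],
  [[-0.15,0,-0.02],[0,0,0],1],
  [[-0.15,0,-0.02],[0,0,0],1],
])

```text
clock: 14.65
tool_pos: [0.6297, 0.172, 0.034]
eef_rot: [-0.044, 0.999, -0.001, -0.004]
contact_force: [-12.5, -1.5, 4.9]
opening: 0.155
finger_force: 40.0
```

```bash
python3 -c "
from h import *
bay()"
```

```text
t 14.65 TCP bay mm [144.9   2.4  34. ] yaw 5.01 F bay [-12.61  -0.44   4.9 ] M [-0.28  2.19 -0.02] grip 39.98968547210097 0.1549143432479256
```

Call:
carry_out([
  [[0,0,0],[0,0,0],1],
  [[0,0,0],[0,0,0],1],
  [[0.1,0,0],[0,0,0],1],
  [[0.2,0,0],[0,0,0],1],
  [[0.3,0,0],[0,0,0],1],
  [[0.3,0,0],[0,0,0],1],
  [[0.3,0,0],[0,0,0],1],
])

```text
clock: 15.35
tool_pos: [0.6284, 0.1719, 0.0339]
eef_rot: [-0.043, 0.999, -0.001, -0.002]
contact_force: [-6.2, -1.0, 2.7]
opening: 0.153
finger_force: 40.0
```

```bash
python3 -c "
from h import *
bay()"
```

```text
t 15.35 TCP bay mm [143.6   2.4  33.9] yaw 4.98 F bay [-6.25 -0.47  2.68] M [-0.13  1.43  0.  ] grip 39.99003812670708 0.1527535501870765
```

Call:
carry_out([
  [[0,0,0],[0,0,0],0.5],
  [[0,0,0],[0,0,0],0.5],
  [[0,0,0],[0,0,0],0.5],
  [[0,0,0],[0,0,0],0.5],
  [[0,0,0],[0,0,0],0.5],
  [[0,0,0],[0,0,0],0.5],
])

```text
clock: 15.95
tool_pos: [0.6312, 0.1722, 0.0344]
eef_rot: [-0.043, 0.999, 0.0, 0.0]
contact_force: [1.1, 0.0, -0.6]
opening: 0.498
finger_force: 0.0
```

Call:
carry_out([
  [[0,0,-1],[0,0,0],0.5],
  [[0,0,-2.5],[0,0,0],0.5],
  [[0,0,-5],[0,0,0],0.5],
  [[0,0,-9],[0,0,0],0.5],
  [[0,0,-13],[0,0,0],0.5],
  [[0,0,-15],[0,0,0],0.5],
  [[0,0,-15],[0,0,0],0.5],
  [[0,0,-15],[0,0,0],0.5],
  [[0,0,-15],[0,0,0],0.5],
])

```text
clock: 16.85
tool_pos: [0.6303, 0.1715, 0.1833]
eef_rot: [-0.043, 0.999, -0.001, -0.001]
contact_force: [0.4, -0.4, -0.1]
opening: 0.501
finger_force: 0.0
```

Run:
```python
from h import *
bay()
b=snap('side','i.png');w=snap('wrist','j.png')
cv2.imwrite('pics/I.png',np.vstack([cv2.resize(b['image'][130:240,110:330],(600,300),interpolation=cv2.INTER_CUBIC),cv2.resize(w['image'][:256],(600,300))])[:,:,::-1])
```

```text
t 16.85 TCP bay mm [145.5   1.8 183.3] yaw 4.94 F bay [ 0.37 -0.46 -0.06] M [ 0.12  0.01 -0.02] grip 0.0 0.5005684500285411
```

View pics/I.png

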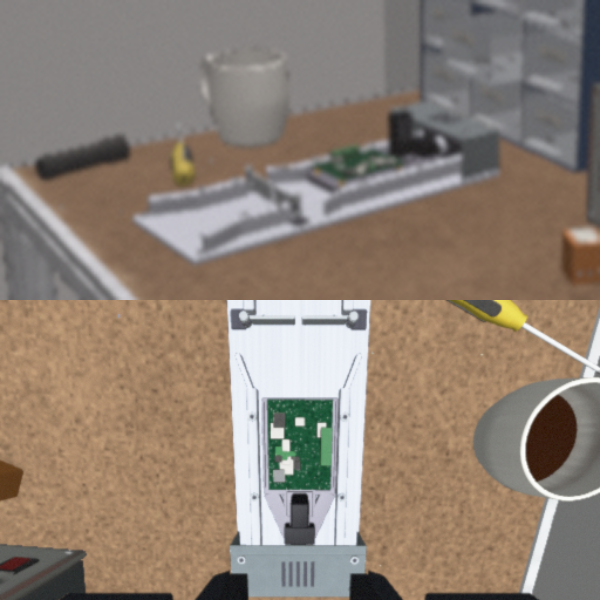

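The gate is straight and shut at about (298,319) in the lower panel. The carrier is centred in its lane (edges 265/335, midline about 300), lies flat, and the mug hasn't moved. One check that it stayed on the buffer: its tail position against the position when pressed.

Run:
```python
from h import *
s=load('j.png'); c,q=np.cos(Y),np.sin(Y)
f=lambda u,v:(u*512/600,(v-300)*256/300)
for n,u,v,z in(('tail',300,398,.016),('gate posts',298,315,.031)):
    d=onz(s,*f(u,v),z)[:2]-O; print(n,np.round([1e3*(c*d[0]+q*d[1]),1e3*(c*d[1]-q*d[0])],1))
```

```text
tail [55.3  1.7]
gate posts [-0.7  0.1]
```

```bash
python3 -c "
from h import *
print(r.finish_job())"
```

```text
the job is handed in; nothing more can be done
None
```

I handed the job in with the carrier pushed through the gate, pressed home at about 10–12 N and released; in the last images it sits centred and flat with both gate leaves shut and the bystanders look undisturbed, though the switch and buffer readings weren't visible to me and no verdict came back.

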